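# Open the spirit bottle in the fuel box

### The arm

A 6-joint arm with a two-finger parallel gripper is mounted at the origin on the work surface. World frame = base frame: x ahead of the robot, y to its left, z up, the work surface at z = 0. Lengths are in m, angles in degrees, forces in N, time in s.
With the tool pointing down it reaches from about 0.4 to 0.825 m from the base axis. Payload 7 kg.
Tool frame: the origin (TCP) lies midway between the tips of the shut fingers; the grasp point (between the pads) lies r.grip_depth behind it (r.grip_depth is the distance from the TCP to the grasp point, in m); z points along the fingers, y is the line along which they close (so a half turn about z gives the same grasp; the last joint's range is limited). The gripper opens to 88 mm and grips with 3 to 60 N. Pads are 19 mm wide; open, the fingers measure 130 mm over their backs; the gripper's body (78 mm by 193 mm) begins 47 mm behind the grasp point.
Start: joints at [91.049, 20.546, 0.682, 0, -70.136, -16.507], TCP at [0.18, 0.651, 0.227] pointing down, gripper open.
Joint ranges: [-176.03, 176.03], [-82.01, 121.73], [-58.28, 71.71], [-173.87, 95.51], [-174.79, -0.11], [-173.66, 173.66]. Speed limits (degrees/s): [136.94, 136.94, 172.46, 180, 180, 180].

### API

Orientations are given as [roll, pitch, yaw] about the fixed x, y, z axes, in that order (R = Rz(yaw) Ry(pitch) Rx(roll)).
In Python, from plant import r, capture, close_job gives the robot as it stands (r), with the cameras as plain functions and the job as plain functions.
- The arm moves only by the tool nudge_tcp, called after ">>>" in YAML: its name, and indented under it one key for each argument. Schema: {"type":"object","properties":{"motion":{"type":"array","items":{"type":"object","properties":{"tx":{"type":"number"},"ty":{"type":"number"},"tz":{"type":"number"},"rx":{"type":"number"},"ry":{"type":"number"},"rz":{"type":"number"}},"additionalProperties":false},"minItems":1,"maxItems":12},"finger_gap":{"type":"number"},"force":{"type":"number"},"only":{"type":"string"},"quiet":{"type":"boolean"},"lines":{"type":"string"}},"required":["motion"],"additionalProperties":false}. motion is a list of rows, 1 to 12 of them, each an object with the fields tx, ty, tz (the shift in m), rx, ry, rz (a rotation vector in degrees); a field left out counts as zero; each row is the pose to reach, as a shift and turn from the pose commanded when the call began, along the tool's axes at that moment; what a row does not reach only later rows make up. A row lasts 1/12 s, in which the tool goes at most 0.0417 m and 7.16 degrees, less where a joint would pass 70% of its speed; a pose out of reach is approached as far as the arm can. finger_gap is the finger opening in m, set as the call begins (left out keeps the last). The fingers move at their own pace and stop on an object; force is the grip in N (left out, the last holds). Time passes only in rows, so rows that do not move let the fingers close. The tool returns the time, the measured TCP pose, the force, the opening and the grip force at its end. only (a regular expression) keeps the lines of the reply that match it, lines (a string "A,B") keeps lines A to B, and quiet returns only ok. Input that does not fit is refused with a message, and nothing moves.
- r.get_state(): the state, without advancing time (a new reading comes with each control period).
- capture(name): name is "side" or "top"; returns a dict with "frame" (480x640x3 uint8, red, green, blue), "z_map" (480x640 float32, m along the optical axis (not along the pixel's ray), 0 where there is no reading), "fx", "fy", "cx", "cy" (pixels), "cam_to_world" (4x4, takes a point from camera to world coordinates). Camera axes: x right, y down, z forward; pixel columns grow to the right and rows downward; lengths in m; the calibration is good to about 2 mm. A picture is of the moment at which its call begins.
- close_job(): hands the job in; it is judged then, once.
The state is a dict: "time_s": time; "joints": joint angles; "qd": joint speeds; "joint_torque": joint torques, N m; "tcp_pos": TCP position; "eef_rot": TCP orientation; "contact_force": force on the tool from outside, world axes, zero at the start; "moment": the same for the moment, N m; "gripper_width": finger opening in m; "gripper_force": force on a finger pad.
Only numpy, scipy, OpenCV 4.12 (cv2) and the standard library are available. Lean on these libraries where they do the work, as an engineer would, in place of code of your own. Each camera call takes 0.05 s, during which the arm holds its last target. There are 200 camera calls.

### The job

Get the torch's spirit bottle ready for refilling: swing the lid of the steel fuel box all the way over and set it down gently on its open stop, then push the bottle's safety cap down, keep it down while turning it anticlockwise until it is free, and lift it off. Finish while still holding the cap in the gripper, level and steady, about 8 cm straight above the bottle, with the lid still open; leave everything else on the ledge where it is.

Things in the scene. Friction and masses are not known exactly. Their poses are not given: they have to be found in the camera images.
- box: Grey painted steel fuel box fixed to the ledge, 220 mm (its x) by 170 mm (its y) by 118 mm high, open top, walls and floor 4 mm. Origin: centre of its underside. The lid's hinge runs along its +y rim, the lid's knob sticks out past its -y side.
- lid (a joint): Lid angle: 0 closed, flat on the box; 1.85 rad = swung up and over to the box's +y side, resting on its stop. Steel frame 220 x 170 x 6 mm with a clear window, about 0.4 kg, on a nearly free hinge: let go before the upright (1.57) it falls shut, past it it falls open and slams. Slamming is turning faster than 1.3 rad/s anywhere past 1.45.
- lid_hinge (a point): Point at the middle of the hinge line, on the box's +y rim, 118 mm above the ledge; the hinge line runs along this point's x axis; fixed to the box.
- lid_knob (a point): Centre of the lid's black roller knob: cylinder 22 mm in diameter, 28 mm long along the box's x, on a 10 mm stem, 32 mm out from the lid's free edge, 202 mm from the hinge line and 3 mm above it when closed (121 mm over the ledge). Turns with the lid, up to 311 mm at the stop. Gripped on its flat ends, tool down, it pivots between the pads as the lid swings.
- bottle: Squat white plastic spirit bottle clamped inside the box: it neither turns nor lifts. 70 mm in diameter, shoulder 58 mm above its base, on an 84 mm square rubber pad. Origin: centre of its base, 4 mm over the ledge, z up. The neck under the cap has a spring plunger (its top 84 mm above the origin) and three bayonet lugs.
- cap: White round safety cap on the bottle, loose, about 35 g, 34 mm tall: the upper 16 mm is a solid knurled grip 50 mm in diameter, the skirt below is 48 mm. Origin: centre of its underside, z up. Seated, it stands 66 mm above the bottle's origin, its x axis along the bottle's x; its top is then 104 mm over the ledge, 14 mm below the box's rim.
- padlock: Bystander: padlock lying flat in front of the box's knob side, 42 x 78 x 20 mm, origin under its body.
- torch: Bystander: small aluminium spirit torch standing on the hinge side of the box, 54 mm in diameter, 80 mm tall, origin at the centre of its base.
- switch_plate: Bystander: grey plastic switch plate lying flat beyond the box, 86 x 86 x 13 mm, origin at the centre of its underside.
- insulator: Bystander: white ceramic insulator block beyond the box, 50 x 30 x 36 mm, origin at the centre of its underside.
- cap_grip (a point): Centre of the cap's knurled grip, on its axis, 26 mm above the cap's origin. The cap sinks up to 6.5 mm against a spring (4 N at first, 14 N fully down); 3 mm does not clear the safety teeth, 4.5 to 6 mm does. Held down, it turns anticlockwise seen from above: past 48 degrees it is free to lift, at about 80 it meets an end stop; 65 is a good turn.

How it is judged:
By the outcome, as a careful person would: the job done as asked, in the order asked, and still so for the second after the job is handed in, while the arm keeps its last pose, push and grip.
It also fails if it takes over 58 s, if anything falls off the work surface, if the arm or the gripper's body presses on something with over 40 N, if the wrist force passes 120 N, or if a joint passes its speed limit or range.

## Working session

There is one attempt and no reset: what is moved stays moved. The work goes in short steps, Python scripts to look and compute and a tool call to move; the robot and the scene stay as the last step left them, time stands still between calls to the robot, and variables do not carry over. Pictures are saved under pics/ and viewed, at most 10 in all, crops included, and the job is handed in when it is done.

```bash
ls; mkdir -p pics; python3 - <<'E'
from plant import r, capture, close_job
import cv2,numpy as np
for n in("side","top"):
    c=capture(n); cv2.imwrite(f"pics/{n}0.png",c["frame"][:,:,::-1]); np.savez(f"{n}0.npz",**c)
    print(n,c["fx"],c["cx"],c["cy"],np.round(c["cam_to_world"],3).tolist())
print(r.get_state(),r.grip_depth)
E
```

```text
pics
plant.py
side 459.9252016079576 315.402182546176 233.73267191818945 [[-0.815, -0.298, 0.497, 0.259], [-0.579, 0.448, -0.682, 0.507], [-0.019, -0.843, -0.537, 0.491], [0.0, 0.0, 0.0, 1.0]]
top 535.250576888993 317.3387301590866 238.99242943730604 [[-0.118, -0.972, 0.203, 0.431], [-0.993, 0.116, -0.02, 0.032], [-0.004, -0.204, -0.979, 0.953], [0.0, 0.0, 0.0, 1.0]]
{'time_s': 0.1, 'joints': array([ 9.10505741e+01,  2.05868990e+01,  6.39400997e-01, -1.77409982e-02,
       -7.01348550e+01, -1.65054220e+01]), 'qd': array([-0.00152118, -0.24259047,  0.16875058,  0.04446239, -0.01016183,
       -0.00261682]), 'joint_torque': array([-2.08049451e-04, -5.84164417e+01,  2.93751258e+01,  7.01559439e+00,
        1.01602662e-02, -5.22772507e-05]), 'tcp_pos': array([0.17979933, 0.65016806, 0.2257241 ]), 'eef_rot': array([ 1.79916302e+02, -7.40780511e-03, -1.54608830e+01]), 'contact_force': array([-0.10785431, -0.16073581,  0.64848632]), 'moment': array([ 0.02081959,  0.04029479, -0.02186916]), 'gripper_force': 0.0, 'gripper_width': 0.08765404557123946} 0.0188
```

View pics/top0.png

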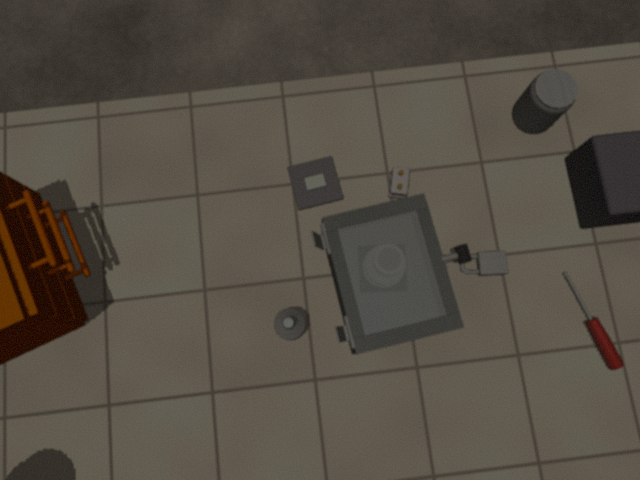

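View pics/side0.png

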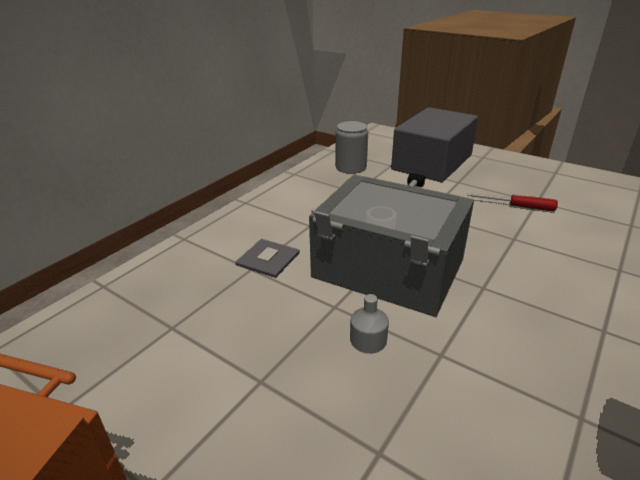

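The top view shows the closed lid with corners at about (322,217), (424,196), (462,326) and (353,351). The knob is at (461,254), the torch at (290,322), the padlock at (490,263) and the cap near (390,260). The hinge is on the image-left side, which is world +y. Next I'll enlarge this area.

```bash
python3 - <<'E'
import cv2,numpy as np
c=np.load("top0.npz"); f=c["frame"][180:365,300:520,::-1]
f=cv2.resize(f,None,fx=3.6,fy=3.2,interpolation=cv2.INTER_CUBIC); f=cv2.convertScaleAbs(f,alpha=1.7)
cv2.imwrite("pics/crop0.png",f)
E
cat > h.py <<'E'
import numpy as np
def onplane(c,u,v,z):
    T=c["cam_to_world"]; d=T[:3,:3]@np.array([(u-c["cx"])/c["fx"],(v-c["cy"])/c["fy"],1.]); o=T[:3,3]
    return o+d*(z-o[2])/d[2]
def proj(c,p):
    T=np.linalg.inv(c["cam_to_world"]); q=T[:3,:3]@p+T[:3,3]
    return c["fx"]*q[0]/q[2]+c["cx"],c["fy"]*q[1]/q[2]+c["cy"]
E
```

```text
(no output)
```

View pics/crop0.png

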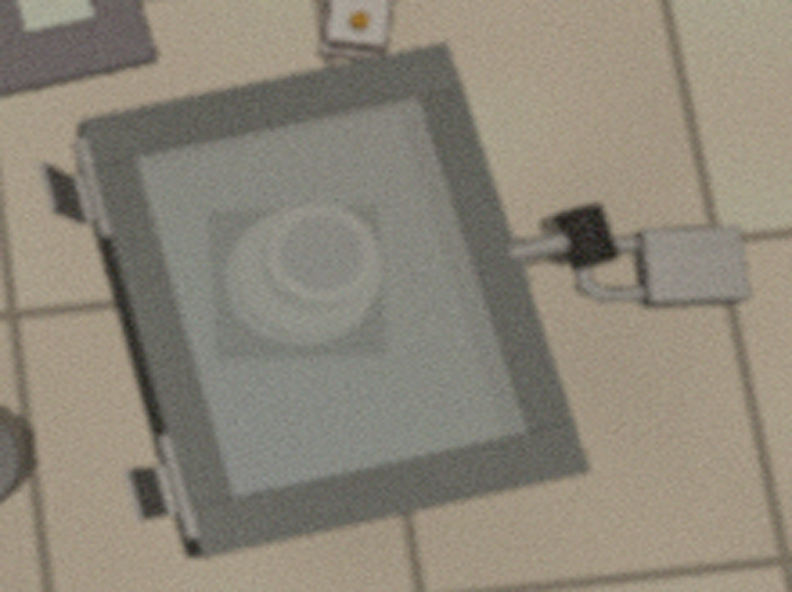

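The crop shows lid corners at (82,122), (447,43), (588,469) and (193,556). The knob is at about (588,235), just short of the padlock's shackle, and the cap's top disc is at about (320,250).

```bash
cat > to.py <<'E'
import sys,numpy as np
from plant import r, capture, close_job
from scipy.spatial.transform import Rotation as R
def to(p,yaw):
    s=r.get_state(); A=R.from_euler('xyz',s["eef_rot"],degrees=True); B=R.from_euler('xyz',[180,0,yaw],degrees=True)
    print("delta",A.inv().apply(np.array(p)-s["tcp_pos"]).round(4),(A.inv()*B).as_rotvec(degrees=True).round(2))
if __name__=="__main__":
    a=[float(x) for x in sys.argv[1:]]; to(a[:3],a[3])
E
```

>>> nudge_tcp:
  motion:
    - {"tx":0.437,"ty":0.3045,"tz":-0.025,"rz":68}
    - {"tx":0.437,"ty":0.3045,"tz":-0.025,"rz":68}
    - {"tx":0.437,"ty":0.3045,"tz":-0.025,"rz":68}
    - {"tx":0.437,"ty":0.3045,"tz":-0.025,"rz":68}
    - {"tx":0.437,"ty":0.3045,"tz":-0.025,"rz":68}
    - {"tx":0.437,"ty":0.3045,"tz":-0.025,"rz":68}
    - {"tx":0.437,"ty":0.3045,"tz":-0.025,"rz":68}
    - {"tx":0.437,"ty":0.3045,"tz":-0.025,"rz":68}
    - {"tx":0.437,"ty":0.3045,"tz":-0.025,"rz":68}
    - {"tx":0.437,"ty":0.3045,"tz":-0.025,"rz":68}
    - {"tx":0.437,"ty":0.3045,"tz":-0.025,"rz":68}
    - {"tx":0.437,"ty":0.3045,"tz":-0.025,"rz":68}
  finger_gap: 0.088
  force: 20

```text
time_s: 1.1
tcp_pos: [0.4995, 0.2642, 0.2501]
eef_rot: [180.0, 0.0, -83.5]
contact_force: [0.5, 1.3, -0.1]
gripper_width: 0.0877
gripper_force: 0.0
```

```bash
python3 to.py 0.5526 -0.208 0.21 -83.5; python3 -c "
from plant import r, capture, close_job;print(r.get_state()['joints'])"
```

```text
delta [0.4752 0.0009 0.04  ] [0.01 0.   0.03]
[ 4.77130696e+01  9.38099324e+00 -1.13668512e+01 -9.30601926e-03
 -6.92586002e+01 -4.11811105e+01]
```

>>> nudge_tcp:
  motion:
    - {"tx":0.475,"tz":0.04}
    - {"tx":0.475,"tz":0.04}
    - {"tx":0.475,"tz":0.04}
    - {"tx":0.475,"tz":0.04}
    - {"tx":0.475,"tz":0.04}
    - {"tx":0.475,"tz":0.04}
    - {"tx":0.475,"tz":0.04}
    - {"tx":0.475,"tz":0.04}
    - {"tx":0.475,"tz":0.04}
    - {"tx":0.475,"tz":0.04}
    - {"tx":0.475,"tz":0.04}
    - {"tx":0.475,"tz":0.04}

```text
time_s: 2.1
tcp_pos: [0.5523, -0.2097, 0.2089]
eef_rot: [179.9, -0.0, -83.6]
contact_force: [0.2, 0.9, 0.8]
gripper_width: 0.0876
gripper_force: 0.0
```

```bash
python3 to.py 0.5526 -0.208 0.1022 -83.5; python3 -c "
from plant import r, capture, close_job;print(r.get_state()['joints'])"
```

```text
delta [-0.0017 -0.0007  0.1067] [ 0.1  -0.01 -0.09]
[-1.83255105e+00  1.34293177e+01 -1.17295769e+01  2.40936491e-02
 -6.49372931e+01  8.23647679e+00]
```

>>> nudge_tcp:
  motion:
    - {"tz":0.035}
    - {"tx":-0.001,"ty":-0.0005,"tz":0.07}
    - {"tx":-0.001,"ty":-0.0005,"tz":0.09}
    - {"tx":-0.001,"ty":-0.0005,"tz":0.1065}
    - {"tx":-0.001,"ty":-0.0005,"tz":0.1065}
    - {"tx":-0.001,"ty":-0.0005,"tz":0.1065}

```text
time_s: 2.6
tcp_pos: [0.5527, -0.2048, 0.1028]
eef_rot: [179.9, 0.0, -83.5]
contact_force: [0.2, 0.7, 0.3]
gripper_width: 0.0877
gripper_force: 0.0
```

```bash
python3 - <<'E'
from plant import r, capture, close_job
import cv2
a=capture("side")["frame"][100:240,330:510,::-1]; b=capture("top")["frame"][180:320,380:560,::-1]
cv2.imwrite("pics/knob.png",cv2.convertScaleAbs(cv2.resize(cv2.hconcat([a,b]),None,fx=2.2,fy=2.2),alpha=1.6))
print(r.get_state()["tcp_pos"])
E
```

```text
[ 0.55410261 -0.20482858  0.10471982]
```

View pics/knob.png

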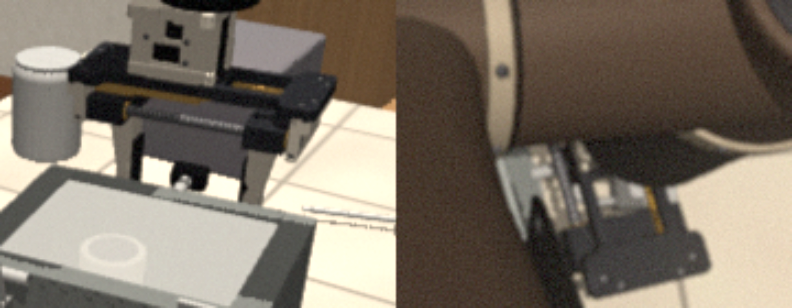

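The knob sits between the open fingers, and the TCP is about 3 mm too far towards the hinge. I'll correct that and grip.

>>> nudge_tcp:
  motion:
    - {"tx":0.003,"tz":0.001}
    - {"tx":0.003,"tz":0.001}
    - {"tx":0.003,"tz":0.001}
    - {"tx":0.003,"tz":0.001}
    - {"tx":0.003,"tz":0.001}
    - {"tx":0.003,"tz":0.001}
    - {"tx":0.003,"tz":0.001}
    - {"tx":0.003,"tz":0.001}
  finger_gap: 0.015
  force: 25

```text
time_s: 3.37
tcp_pos: [0.5536, -0.2077, 0.1025]
eef_rot: [-180.0, -0.0, -83.5]
contact_force: [-1.0, 0.3, 0.4]
gripper_width: 0.0399
gripper_force: 0.0
```

```bash
python3 -c "
from plant import r, capture, close_job;print(r.get_state()['tcp_pos'])"
```

```text
[ 0.55362574 -0.20767951  0.10251907]
```

>>> nudge_tcp:
  motion:
    - {}
    - {}
    - {}
    - {}
    - {}

```text
time_s: 3.78
tcp_pos: [0.5539, -0.2077, 0.1025]
eef_rot: [-180.0, -0.0, -83.4]
contact_force: [1.6, 0.1, -1.7]
gripper_width: 0.0274
gripper_force: 25.0
```

```bash
python3 - <<'E'
import numpy as np
# arc: knob rel hinge: radius & phase; shifts along ey (=-tool x) and z(-tool z)
R_=np.hypot(.202,.003); p0=np.arctan2(.003,-.202)
for t in np.arange(0,1.86,.05):
    a=p0-t; print(f"{t:.2f}: dx {-(R_*np.cos(a)+.202):.4f} dz {-(R_*np.sin(a)-.003):.4f}")
E
```

```text
0.00: dx -0.0000 dz -0.0000
0.05: dx -0.0004 dz -0.0101
0.10: dx -0.0013 dz -0.0202
0.15: dx -0.0027 dz -0.0302
0.20: dx -0.0046 dz -0.0401
0.25: dx -0.0070 dz -0.0499
0.30: dx -0.0099 dz -0.0596
0.35: dx -0.0133 dz -0.0691
0.40: dx -0.0171 dz -0.0784
0.45: dx -0.0214 dz -0.0876
0.50: dx -0.0262 dz -0.0965
0.55: dx -0.0314 dz -0.1051
0.60: dx -0.0370 dz -0.1135
0.65: dx -0.0430 dz -0.1216
0.70: dx -0.0494 dz -0.1294
0.75: dx -0.0562 dz -0.1369
0.80: dx -0.0634 dz -0.1440
0.85: dx -0.0709 dz -0.1507
0.90: dx -0.0788 dz -0.1571
0.95: dx -0.0869 dz -0.1631
1.00: dx -0.0954 dz -0.1686
1.05: dx -0.1041 dz -0.1737
1.10: dx -0.1130 dz -0.1784
1.15: dx -0.1222 dz -0.1826
1.20: dx -0.1316 dz -0.1864
1.25: dx -0.1412 dz -0.1896
1.30: dx -0.1509 dz -0.1924
1.35: dx -0.1607 dz -0.1948
1.40: dx -0.1706 dz -0.1966
1.45: dx -0.1806 dz -0.1979
1.50: dx -0.1907 dz -0.1987
1.55: dx -0.2008 dz -0.1990
1.60: dx -0.2109 dz -0.1988
1.65: dx -0.2210 dz -0.1981
1.70: dx -0.2310 dz -0.1969
1.75: dx -0.2410 dz -0.1952
1.80: dx -0.2508 dz -0.1930
1.85: dx -0.2606 dz -0.1904
```

>>> nudge_tcp:
  motion:
    - {"tx":-0.0004,"tz":-0.0101}
    - {"tx":-0.0013,"tz":-0.0202}
    - {"tx":-0.0027,"tz":-0.0302}
    - {"tx":-0.0046,"tz":-0.0401}
    - {"tx":-0.007,"tz":-0.0499}
    - {"tx":-0.0099,"tz":-0.0596}
    - {"tx":-0.0133,"tz":-0.0691}
    - {"tx":-0.0171,"tz":-0.0784}
    - {"tx":-0.0214,"tz":-0.0876}
    - {"tx":-0.0262,"tz":-0.0965}
    - {"tx":-0.0314,"tz":-0.1051}
    - {"tx":-0.037,"tz":-0.1135}

```text
time_s: 4.78
tcp_pos: [0.5493, -0.1705, 0.2169]
eef_rot: [-180.0, -0.0, -83.5]
contact_force: [4.2, 3.0, -4.7]
gripper_width: 0.028
gripper_force: 25.0
```

>>> nudge_tcp:
  motion:
    - {"tx":-0.006,"tz":-0.0081}
    - {"tx":-0.0124,"tz":-0.0159}
    - {"tx":-0.0192,"tz":-0.0234}
    - {"tx":-0.0264,"tz":-0.0305}
    - {"tx":-0.0339,"tz":-0.0372}
    - {"tx":-0.0418,"tz":-0.0436}
    - {"tx":-0.0499,"tz":-0.0496}
    - {"tx":-0.0584,"tz":-0.0551}
    - {"tx":-0.0671,"tz":-0.0602}
    - {"tx":-0.076,"tz":-0.0649}
    - {"tx":-0.0852,"tz":-0.0691}
    - {"tx":-0.0946,"tz":-0.0729}

```text
time_s: 5.78
tcp_pos: [0.5379, -0.0764, 0.2893]
eef_rot: [179.9, -0.0, -83.5]
contact_force: [-1.0, -2.1, -2.6]
gripper_width: 0.0281
gripper_force: 25.0
```

>>> nudge_tcp:
  motion:
    - {"tx":-0.0096,"tz":-0.0032}
    - {"tx":-0.0193,"tz":-0.006}
    - {"tx":-0.0291,"tz":-0.0084}
    - {"tx":-0.039,"tz":-0.0102}
    - {"tx":-0.049,"tz":-0.0115}
    - {"tx":-0.0591,"tz":-0.0123}
    - {"tx":-0.0692,"tz":-0.0126}
    - {"tx":-0.0793,"tz":-0.0124}
    - {"tx":-0.0894,"tz":-0.0117}
    - {"tx":-0.0994,"tz":-0.0105}
    - {"tx":-0.1044,"tz":-0.0097}
    - {"tx":-0.1094,"tz":-0.0088}

```text
time_s: 6.78
tcp_pos: [0.5247, 0.0326, 0.2977]
eef_rot: [179.9, 0.0, -83.4]
contact_force: [-6.8, -0.8, 3.2]
gripper_width: 0.0275
gripper_force: 25.0
```

>>> nudge_tcp:
  motion:
    - {"tx":-0.004,"tz":0.0008}
    - {"tx":-0.008,"tz":0.0017}
    - {"tx":-0.0118,"tz":0.0026}
    - {"tx":-0.0157,"tz":0.0037}
    - {"tx":-0.018,"tz":0.0043}
    - {"tx":-0.0196,"tz":0.0048}
    - {"tx":-0.0206,"tz":0.0051}
    - {"tx":-0.0206,"tz":0.0051}
    - {"tx":-0.0206,"tz":0.0051}

```text
time_s: 7.53
tcp_pos: [0.5222, 0.0529, 0.2925]
eef_rot: [179.9, 0.0, -83.4]
contact_force: [-8.1, -0.5, 4.1]
gripper_width: 0.028
gripper_force: 25.0
```

```bash
python3 - <<'E'
from plant import r, capture, close_job
import numpy as np
p=r.get_state()["tcp_pos"]; d=p-[.5297,-.0077,.118]; ey=np.array([-.1135,.9935,0])
print(p,"ang from vertical",np.arctan2(d@ey,d[2]+.0188),r.get_state()["contact_force"])
E
```

```text
[0.52219945 0.05288718 0.29251762] ang from vertical 0.3058647635114108 [-8.07530788 -0.47651816  4.09360809]
```

>>> nudge_tcp:
  motion:
    - {"tx":-0.002,"tz":0.0006}
    - {"tx":-0.004,"tz":0.0012}
    - {"tx":-0.005,"tz":0.0015}
    - {"tx":-0.005,"tz":0.0015}

```text
time_s: 7.87
tcp_pos: [0.522, 0.0544, 0.2921]
eef_rot: [179.9, -0.3, -83.5]
contact_force: [-4.6, -15.0, 6.0]
gripper_width: 0.0277
gripper_force: 25.0
```

The force rose to 15 N, so the lid is on its stop. I'll ease off and release.

>>> nudge_tcp:
  motion:
    - {"tx":0.002,"tz":-0.0006}
    - {"tx":0.003,"tz":-0.001}
    - {"tx":0.003,"tz":-0.001}

```text
time_s: 8.12
tcp_pos: [0.5221, 0.0543, 0.2921]
eef_rot: [179.9, 0.0, -83.5]
contact_force: [-7.2, -1.7, 2.8]
gripper_width: 0.0277
gripper_force: 25.0
```

>>> nudge_tcp:
  motion:
    - {}
    - {}
    - {}
    - {}
    - {}
    - {}
    - {}
    - {}
  finger_gap: 0.088

```text
time_s: 8.78
tcp_pos: [0.5237, 0.0542, 0.2921]
eef_rot: [-180.0, 0.0, -83.5]
contact_force: [-0.4, 0.2, 0.1]
gripper_width: 0.0756
gripper_force: 0.0
```

>>> nudge_tcp:
  motion:
    - {"tz":-0.02}
    - {"tz":-0.05}
    - {"tz":-0.08}
    - {"tx":0.03,"tz":-0.08}
    - {"tx":0.07,"tz":-0.08}
    - {"tx":0.11,"tz":-0.08}
    - {"tx":0.15,"tz":-0.08}
    - {"tx":0.19,"tz":-0.08}
    - {"tx":0.23,"tz":-0.08}
    - {"tx":0.27,"tz":-0.08}
    - {"tx":0.29,"tz":-0.08}
    - {"tx":0.29,"tz":-0.08}

```text
time_s: 9.78
tcp_pos: [0.5565, -0.2378, 0.3709]
eef_rot: [179.9, -0.0, -83.7]
contact_force: [-0.1, -0.0, 0.4]
gripper_width: 0.0875
gripper_force: 0.0
```

```bash
python3 - <<'E'
from plant import r, capture, close_job
import cv2,numpy as np
c=capture("top"); np.savez("top1.npz",**c); cv2.imwrite("pics/top1.png",cv2.convertScaleAbs(np.ascontiguousarray(c["frame"][:,:,::-1]),alpha=1.6))
c=capture("side"); np.savez("side1.npz",**c); cv2.imwrite("pics/side1.png",cv2.convertScaleAbs(np.ascontiguousarray(c["frame"][:,:,::-1]),alpha=1.5))
E
```

```text
(no output)
```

View pics/top1.png

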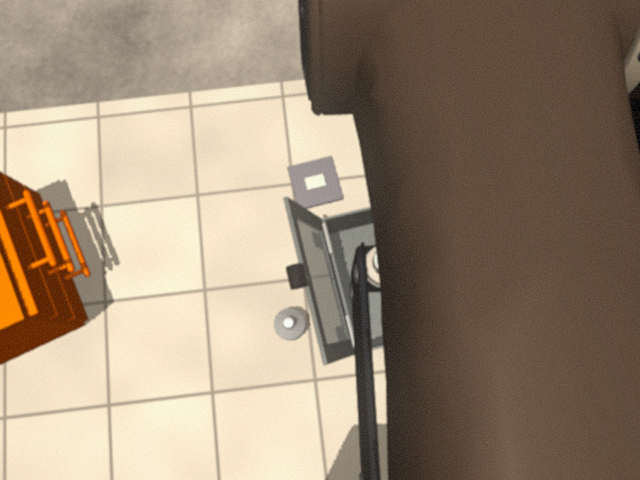

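The lid rests open, with the knob at (297,276) and the torch untouched. The arm hides the cap, so I'll move aside for one clear look.

>>> nudge_tcp:
  motion:
    - {"tx":0.04}
    - {"tx":0.08}
    - {"tx":0.12}
    - {"tx":0.16}
    - {"tx":0.2}
    - {"tx":0.2}

```text
time_s: 10.38
tcp_pos: [0.5794, -0.4369, 0.3693]
eef_rot: [179.8, 0.1, -83.6]
contact_force: [-1.9, 2.4, -2.8]
gripper_width: 0.0878
gripper_force: 0.0
```

```bash
python3 - <<'E'
from plant import r, capture, close_job
import cv2,numpy as np
c=capture("top"); np.savez("top1.npz",**c); a=c["frame"][195:355,310:470,::-1]
s=capture("side"); np.savez("side1.npz",**s); b=s["frame"][140:300,310:470,::-1]
cv2.imwrite("pics/cap1.png",cv2.convertScaleAbs(cv2.resize(cv2.hconcat([a,b]),None,fx=2.5,fy=2.5,interpolation=cv2.INTER_CUBIC),alpha=1.7))
E
```

```text
(no output)
```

View pics/cap1.png

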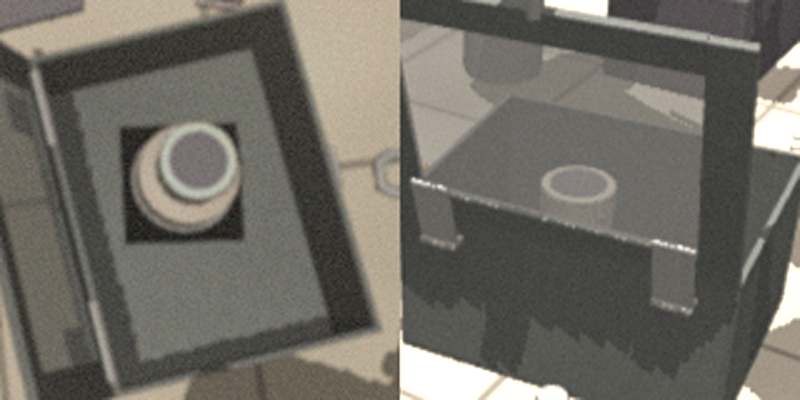

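The left panel (top view) shows the cap's top disc centred at (199,162) and the pad centre at (182,184). In the right panel (side view) the disc is centred at (579,187). I'll triangulate from these.

```bash
python3 - <<'E'
from h import *
t=np.load("top1.npz"); s=np.load("side1.npz")
f=lambda a,o:o+(a+.5)/2.5-.5
print(onplane(t,f(199,310),f(162,195),.104),onplane(t,f(182.5,310),f(184.5,195),.004),onplane(s,f(579-400,310),f(187,140),.104))
E
python3 to.py 0.563 -0.096 0.2 -116; python3 -c "
from plant import r, capture, close_job;print(r.get_state()['joints'][5])"
```

```text
[ 0.56033498 -0.096109    0.104     ] [ 0.56079471 -0.09711754  0.004     ] [ 0.55948457 -0.09223187  0.104     ]
delta [-0.3365 -0.0217  0.171 ] [ 0.11  0.04 32.48]
27.86800728386559
```

>>> nudge_tcp:
  motion:
    - {"tx":-0.04,"rz":4}
    - {"tx":-0.08,"tz":0.02,"rz":8}
    - {"tx":-0.12,"ty":-0.005,"tz":0.04,"rz":12}
    - {"tx":-0.16,"ty":-0.01,"tz":0.06,"rz":16}
    - {"tx":-0.195,"ty":-0.015,"tz":0.08,"rz":20}
    - {"tx":-0.23,"ty":-0.0195,"tz":0.1,"rz":25}
    - {"tx":-0.265,"ty":-0.0195,"tz":0.12,"rz":30}
    - {"tx":-0.3,"ty":-0.0195,"tz":0.14,"rz":32.5}
    - {"tx":-0.337,"ty":-0.0195,"tz":0.151,"rz":32.5}
    - {"tx":-0.337,"ty":-0.0195,"tz":0.151,"rz":32.5}
    - {"tx":-0.337,"ty":-0.0195,"tz":0.151,"rz":32.5}
    - {"tx":-0.337,"ty":-0.0195,"tz":0.151,"rz":32.5}
  finger_gap: 0.088

```text
time_s: 11.48
tcp_pos: [0.5605, -0.0941, 0.2223]
eef_rot: [-179.9, 0.0, -115.8]
contact_force: [-0.6, -0.1, 1.7]
gripper_width: 0.0873
gripper_force: 0.0
```

```bash
python3 to.py 0.5607 -0.0955 0.08 -116
```

```text
delta [ 0.0013 -0.0005  0.1423] [-0.1   0.05  0.23]
```

>>> nudge_tcp:
  motion:
    - {"tx":0.001,"tz":0.03}
    - {"tx":0.001,"tz":0.06}
    - {"tx":0.001,"tz":0.085}
    - {"tx":0.001,"tz":0.11}
    - {"tx":0.001,"tz":0.125}
    - {"tx":0.001,"tz":0.138}
    - {"tx":0.001,"tz":0.1443}
    - {"tx":0.001,"tz":0.1443}
    - {"tx":0.001,"tz":0.1443}
    - {"tx":0.001,"tz":0.1443}

```text
time_s: 12.32
tcp_pos: [0.5608, -0.0967, 0.0781]
eef_rot: [-179.9, 0.1, -116.0]
contact_force: [-0.4, 0.1, 0.3]
gripper_width: 0.0878
gripper_force: 0.0
```

```bash
python3 to.py 0.5607 -0.0955 0.0772 -116
```

```text
delta [-0.0011  0.0007  0.0009] [-0.1   0.05  0.03]
```

>>> nudge_tcp:
  motion:
    - {"tx":-0.001,"tz":0.001}
    - {"tx":-0.001,"tz":0.001}
    - {"tx":-0.001,"tz":0.001}
    - {"tx":-0.001,"tz":0.001}
    - {"tx":-0.001,"tz":0.001}
    - {"tx":-0.001,"tz":0.001}
    - {"tx":-0.001,"tz":0.001}
    - {"tx":-0.001,"tz":0.001}
    - {"tx":-0.001,"tz":0.001}
    - {"tx":-0.001,"tz":0.001}
  finger_gap: 0.04
  force: 45

```text
time_s: 13.15
tcp_pos: [0.5613, -0.0958, 0.0762]
eef_rot: [-179.9, 0.0, -115.9]
contact_force: [4.5, -3.1, -0.9]
gripper_width: 0.0491
gripper_force: 45.0
```

>>> nudge_tcp:
  motion:
    - {"tz":0.001}
    - {"tz":0.002}
    - {"tz":0.003}
    - {"tz":0.004}
    - {"tz":0.005}
    - {"tz":0.0053}
    - {"tz":0.0053}
    - {"tz":0.0053}
    - {"tz":0.0053}

```text
time_s: 13.9
tcp_pos: [0.5613, -0.0957, 0.0719]
eef_rot: [-179.9, 0.0, -115.9]
contact_force: [0.4, -1.8, 10.3]
gripper_width: 0.0489
gripper_force: 45.0
```

```bash
python3 -c "
from plant import r, capture, close_job;s=r.get_state();print(s['tcp_pos'],s['contact_force'],s['moment'],s['gripper_width'])"
```

```text
[ 0.56126082 -0.09573113  0.07188505] [ 0.40638908 -1.80416101 10.25915565] [-0.50478224 -0.30255396 -0.05211788] 0.048890986175368516
```

A spring force of 10.3 N means the cap has sunk about 4.1 mm. I'll go 1.1 mm deeper.

>>> nudge_tcp:
  motion:
    - {"tz":0.001}
    - {"tz":0.0011}
    - {"tz":0.0011}
    - {"tz":0.0011}

```text
time_s: 14.23
tcp_pos: [0.5613, -0.0957, 0.071]
eef_rot: [-179.9, 0.0, -115.9]
contact_force: [0.0, -1.5, 12.2]
gripper_width: 0.0497
gripper_force: 45.0
```

```bash
python3 -c "
from plant import r, capture, close_job;s=r.get_state();print(s['tcp_pos'],s['contact_force'],s['moment'],s['gripper_width'])"
```

```text
[ 0.56133667 -0.09571096  0.07095866] [ 0.01993268 -1.52631793 12.21051421] [-0.46829989 -0.18037279  0.05262557] 0.04967272847516215
```

>>> nudge_tcp:
  motion:
    - {"rz":-3}
    - {"rz":-6}
    - {"rz":-9}
    - {"rz":-12}
    - {"rz":-15}
    - {"rz":-18}
    - {"rz":-21}
    - {"rz":-24}
    - {"rz":-27}
    - {"rz":-30}
    - {"rz":-33}
    - {"rz":-33}

```text
time_s: 15.23
tcp_pos: [0.5614, -0.0955, 0.071]
eef_rot: [-179.9, -0.0, -82.7]
contact_force: [-0.2, -0.5, 11.5]
gripper_width: 0.0491
gripper_force: 45.0
```

```bash
python3 -c "
from plant import r, capture, close_job;s=r.get_state();print(s['tcp_pos'],s['contact_force'],s['moment'],s['gripper_width'])"
```

```text
[ 0.5613672  -0.09552024  0.07096042] [-0.23770008 -0.51319643 11.52573576] [-0.08097573 -0.10082336  0.00141535] 0.049072789414667264
```

>>> nudge_tcp:
  motion:
    - {"rz":-3}
    - {"rz":-6}
    - {"rz":-9}
    - {"rz":-12}
    - {"rz":-15}
    - {"rz":-18}
    - {"rz":-21}
    - {"rz":-24}
    - {"rz":-27}
    - {"rz":-30}
    - {"rz":-32}
    - {"rz":-32}

```text
time_s: 16.23
tcp_pos: [0.5617, -0.0956, 0.0711]
eef_rot: [-179.9, -0.1, -50.8]
contact_force: [1.7, -0.6, 12.3]
gripper_width: 0.0491
gripper_force: 45.0
```

```bash
python3 -c "
from plant import r, capture, close_job;s=r.get_state();print(s['tcp_pos'],s['contact_force'],s['moment'],s['gripper_width'])"
```

```text
[ 0.56172876 -0.0956252   0.07109629] [ 1.69577613 -0.63776309 12.2558366 ] [-0.38892606 -0.33675706 -0.0179081 ] 0.04914617435039892
```

Turned 65° with no resisting moment. I'll lift slowly at first and watch the force.

>>> nudge_tcp:
  motion:
    - {"tz":-0.002}
    - {"tz":-0.004}
    - {"tz":-0.006}
    - {"tz":-0.008}
    - {"tz":-0.01}
    - {"tz":-0.012}
    - {"tz":-0.014}
    - {"tz":-0.014}

```text
time_s: 16.9
tcp_pos: [0.5611, -0.0954, 0.0835]
eef_rot: [-179.9, -0.0, -51.0]
contact_force: [4.3, -1.2, 1.7]
gripper_width: 0.0493
gripper_force: 45.0
```

```bash
python3 -c "
from plant import r, capture, close_job;s=r.get_state();print(s['tcp_pos'],s['contact_force'],s['moment'],s['gripper_width'])"
```

```text
[ 0.5610534  -0.09538788  0.08354671] [ 4.3274677  -1.15608776  1.66626177] [-0.34934265 -1.6743895   0.05766354] 0.04933854223183866
```

>>> nudge_tcp:
  motion:
    - {"tz":-0.005}
    - {"tz":-0.013}
    - {"tz":-0.023}
    - {"tz":-0.033}
    - {"tz":-0.043}
    - {"tz":-0.053}
    - {"tz":-0.063}
    - {"tz":-0.071}
    - {"tz":-0.076}
    - {"tz":-0.077}
    - {"tz":-0.077}
    - {"tz":-0.077}

```text
time_s: 17.9
tcp_pos: [0.56, -0.0956, 0.16]
eef_rot: [180.0, 0.0, -51.0]
contact_force: [-0.4, -0.7, -0.9]
gripper_width: 0.0493
gripper_force: 45.0
```

```bash
python3 - <<'E'
from plant import r, capture, close_job
import cv2,numpy as np
s=r.get_state();print(s['tcp_pos'],s['eef_rot'],s['contact_force'],s['gripper_width'])
c=capture("side"); cv2.imwrite("pics/end.png",cv2.convertScaleAbs(np.ascontiguousarray(c["frame"][:,:,::-1]),alpha=1.6))
E
```

```text
[ 0.56004911 -0.09557534  0.15997931] [ 1.79971168e+02  3.05821504e-02 -5.09656301e+01] [-0.42801624 -0.70133487 -0.90128401] 0.04925572490673355
```

View pics/end.png

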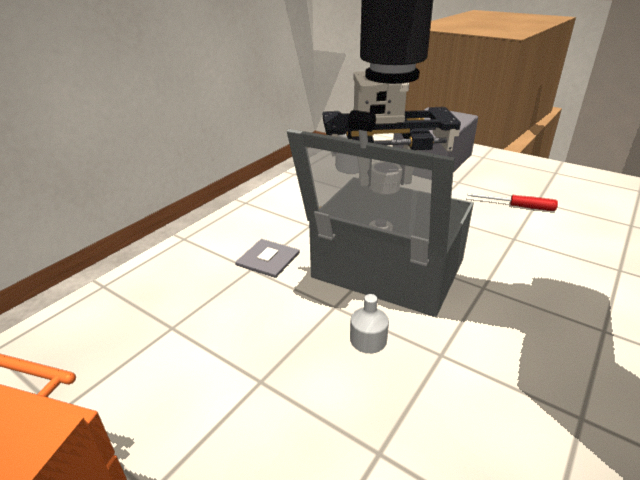

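The cap is level in the gripper at about (386,178), above the bottle neck at (382,224). The lid is still open, and the torch and switch plate haven't moved. I'll settle briefly and hand in.

>>> nudge_tcp:
  motion:
    - {}
    - {}
    - {}
    - {}

```text
time_s: 18.28
tcp_pos: [0.5603, -0.0956, 0.1602]
eef_rot: [180.0, 0.0, -51.0]
contact_force: [-0.4, 1.1, -0.9]
gripper_width: 0.0489
gripper_force: 45.0
```

```bash
python3 -c "
from plant import r, capture, close_job;print(close_job())"
```

```text
the job is handed in; nothing more can be done
None
```

The job is handed in at 18.3 s: the lid is resting open on its stop, and the cap is unlocked, lifted off and held level about 8 cm above where it sat on the bottle; the torch and switch plate look unmoved, but I did not re-check the padlock and insulator at the end.

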